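Change the thread spool on the sloping rack

ROBOT

A 6-joint arm with a two-finger parallel gripper is mounted at the origin on the work surface. World frame = base frame: x ahead of the robot, y to its left, z up, the work surface at z = 0. Lengths are in mm, angles in rad, forces in N, time in s.
With the tool pointing down it reaches from about 250 to 775 mm from the base axis. Payload 4 kg.
Tool frame: the origin (TCP) lies midway between the tips of the shut fingers; the grasp point (between the pads) lies 19 mm behind it; z points along the fingers, y is the line along which they close (so a half turn about z gives the same grasp; the last joint's range is limited). The gripper opens to 85 mm and grips with 20 to 120 N. Pads are 22 mm wide; open, the fingers measure 114 mm over their backs; the gripper's body (76 mm by 85 mm) begins 54 mm behind the grasp point. The pads swing forward as they close: fully open they stand 13 mm farther back than shut.
Start: joints at [-1.411, 0.087, 1.371, -0, 1.684, -0.103], TCP at [142.878, -531.134, 231.341] pointing down, gripper open.
Joint ranges: [-3.1, 3.1], [-0.76, 2.03], [0.27, 2.55], [-1.08, 4.22], [0.17, 2.65], [-2.57, 2.57]. Speed limits (rad/s): [2.79, 2.79, 3.14, 3.14, 3.14, 3.14].

INTERFACE

Orientations are given as a rotation vector (axis times angle).
In Python, from rig import arm, viewer gives the robot as it stands.
- The arm moves only by the tool move_arm, never from a script. Its argument "series" is a list that holds one entry, the list of rows, each a list of 7 numbers: the shift along the tool's x, y, z in cm, then the turn, a rotation vector about the tool's x, y, z in rad, then the finger opening in cm, from 0 to 8.54. In form: [[[dx, dy, dz, rx, ry, rz, claw], ...]]. A call has 1 to 10 rows; each row shifts and turns the commanded pose from where the row before left it, along the tool's axes as they then stand; what a row does not reach is not made up. A row lasts 1/12 s, in which the tool goes at most 41.7 mm and 7.16 degrees, less where a joint would pass 70% of its speed; a pose out of reach is approached as far as the arm can. A call with a gripper value outside its range is refused whole. The fingers move at their own pace and stop on an object; the grip force is fixed at half the most. Time passes only in rows, so rows that do not move let the fingers close. It gives the time, the measured TCP pose, the force, the opening and the grip force at its end, in the units of the state.
- arm.get_state(): the state, without advancing time (a new reading comes with each control period).
- viewer.snapshot(name): name is "scene" or "top"; returns a dict with "pixels" (400x640x3 uint8, red, green, blue), "range_z" (400x640 float32, mm along the optical axis (not along the pixel's ray), 0 where there is no reading), "fovy" (degrees; the focal length in pixels is half the picture's height over the tangent of half this angle, whatever the lens; pixels are square), "cx", "cy" (the principal point, pixels), "position" and "rotation" of the camera in the world. Camera axes: x right, y down, z forward; pixel columns grow to the right and rows downward; lengths in mm; the calibration is good to about 2 mm. A picture is of the moment at which its call begins.
- arm.job_done(): hands the job in; it is judged then, once.
The state is a dict: "time_s": time; "qpos": joint angles; "joint_vel": joint speeds; "joint_efforts": joint torques, N m; "eef_pos": TCP position; "tool_rot": TCP orientation; "force": force on the tool from outside, world axes, zero at the start; "moment": the same for the moment, N m; "finger_gap": finger opening in mm; "gripper_force": force on a finger pad.
Only numpy, scipy, OpenCV 4.12 (cv2) and the standard library are available. Lean on these libraries where they do the work, as an engineer would, in place of code of your own. Each camera call takes 0.05 s, during which the arm holds its last target. There are 200 camera calls.

TASK

Take the empty tube off its spindle on the sloping spool rack and leave it in the grey tray. Then take the full spool of thread that stands on the table and mount it on the freed spindle, pushed fully home against the felt washer. Leave the spool on the other spindle and everything else on the table where it is.

Things in the scene. Friction and masses are not known exactly. Their poses are not given: they have to be found in the camera images.
- rack: Fixed plywood spool rack: a board 115 x 280 x 12 sloping 30 degrees, low edge at the front (local -x, roughly towards the robot), back edge about 80 high, on a base 140 x 280. Two spindles stand square to the slope, 140 apart along local y, leaning 30 degrees to the front. Origin: under the middle of the base, on the table; z up, +y towards spindle_left.
- spindle_left: Spindle at the rack's local +y end: bare steel pin 13 diameter, 95 long, the last 15 tapering to 4 at the tip; at its foot a grey felt washer 41 diameter, 5 thick. Origin: on the pin's axis at the washer's top face, where a tube's end rests when fully home; z along the pin to its tip.
- spindle_right: The same spindle at the rack's local -y end; origin and axes as for spindle_left. One spindle (either) carries the empty tube at the start, the other carries other_spool.
- spindle_left_home (a point): Point on the left spindle's axis 37.5 above the washer: where the middle of a tube or spool is when it is fully home.
- spindle_right_home (a point): The same point on the right spindle.
- empty_tube: Bare white plastic tube, 28 outer diameter, bore 18, 75 long, about 30 g; at the start it sits on one of the spindles. Origin: middle of its lower end; z along its axis.
- empty_tube_mid (a point): Middle of the empty tube, 37.5 from either end on its axis.
- full_spool: Full spool of undyed thread standing upright on the table: the same white tube (75 long, bore 18, outer 28) wound with a hard straight package 50 diameter from 4 to 71 above its lower end; about 120 g. Both ends are alike. Origin: middle of its lower end; z along its axis.
- full_spool_mid (a point): Middle of the full spool, 37.5 from either end on its axis.
- other_spool: A spool just like full_spool, already mounted on the other spindle: stays there. Origin: middle of its lower end; z along its axis.
- tray: Open grey plastic tray for empties, fixed: 160 x 110 x 50 high outside, walls and floor 4 thick. Origin: middle of its underside; x along the 160 side, z up.
- bobbin: Bystander: small squat metal bobbin, 32 diameter x 20 high, standing on the table. Origin: middle of its underside.
- snips: Bystander: thread snips with black handles lying flat, about 130 long, 10 high, along local x. Origin: under the pivot.
- driver: Bystander: screwdriver lying along local x, 160 long.
- tin: Bystander: closed plain steel tin, 54 diameter x 55 high. Origin: middle of its underside.
Mind the look-alikes: they are no part of the job. What is shaped like the full_spool but black is not meant.

How it is judged:
By the outcome, as a careful person would: the job done as asked, in the order asked, and still so for the second after the job is handed in, with the robot touching nothing.
It also fails if it takes over 61 s, if anything falls off the work surface, if the arm or the gripper's body presses on something with over 40 N, if the wrist force passes 120 N, or if a joint passes its speed limit or range.

## Working session

There is one attempt and no reset: what is moved stays moved. The work goes in short steps, Python scripts to look and compute and a tool call to move; the robot and the scene stay as the last step left them, time stands still between calls to the robot, and variables do not carry over. Pictures are saved under pics/ and viewed, at most 10 in all, crops included, and the job is handed in when it is done.

Besides the shell and the picture viewer there is one more tool, called after "Emit:" as name([rows], argument=value, ...), one row to a line, values as JSON. move_arm: Moves the arm, as the interface text tells. Its arguments: {"type":"object","properties":{"series":{"type":"array","items":{"type":"array","items":{"type":"array","items":{"type":"number"}}}}},"required":["series"]}

```bash
ls; mkdir -p pics
cat > h.py <<'E'
import numpy as np, cv2
from scipy.spatial.transform import Rotation as R
from rig import arm, viewer
def snap(n):
    s=viewer.snapshot(n); return s
def rot(s):
    r=np.array(s["rotation"],float)
    return r if r.shape==(3,3) else R.from_rotvec(r).as_matrix()
def cloud(s):
    z=s["range_z"].astype(float); h,w=z.shape
    f=h/2/np.tan(np.radians(s["fovy"])/2)
    u,v=np.meshgrid(np.arange(w),np.arange(h))
    P=np.stack([(u-s["cx"])/f*z,(v-s["cy"])/f*z,z],-1)
    return P@rot(s).T+np.array(s["position"])
E
python3 - <<'E'
from h import *
a=snap("scene");b=snap("top")
for n,s in (("scene",a),("top",b)):
    cv2.imwrite(f"pics/{n}0.png",s["pixels"][:,:,::-1]); print(n,s["fovy"],s["cx"],s["cy"],s["position"],np.round(rot(s),3).tolist(),(s["range_z"]>0).mean())
    np.savez(f"{n}0.npz",P=cloud(s),px=s["pixels"],z=s["range_z"])
print(arm.get_state())
E
```

```text
pics
scene 45.90781647469642 317.8246901237033 189.84912106474417 [1161.10047367 -536.24787596  673.25355194] [[0.656, 0.468, -0.592], [0.755, -0.402, 0.519], [0.005, -0.787, -0.617]] 0.996015625
top 49.99709894353999 320.1756465739638 202.63985016073056 [ 512.78681118  -18.7795335  1135.58121983] [[-0.015, -0.997, 0.08], [-1.0, 0.015, -0.007], [0.006, -0.08, -0.997]] 0.99604296875
{'time_s': 0.1, 'qpos': array([-1.41109442e+00,  8.79205329e-02,  1.37212755e+00,  1.09932526e-05,
        1.68362382e+00, -1.03124672e-01]), 'joint_vel': array([ 0.00072349, -0.0012321 , -0.00508623, -0.00056996, -0.00063346,
        0.00073998]), 'joint_efforts': array([ 2.25637887e-03, -3.53015935e+01, -3.14218354e+01, -1.14489130e-04,
        7.94137479e-03, -7.73927184e-06]), 'eef_pos': array([ 142.8085471 , -530.66059474,  230.22224085]), 'tool_rot': array([-3.11244382e+00, -4.11389291e-01,  7.51771723e-05]), 'force': array([ 0.07218269,  0.19963189, -0.71344807]), 'moment': array([ 0.02063352, -0.01813954,  0.0094732 ]), 'gripper_force': 0.0, 'finger_gap': 85.59306260396147}
```

View pics/scene0.png

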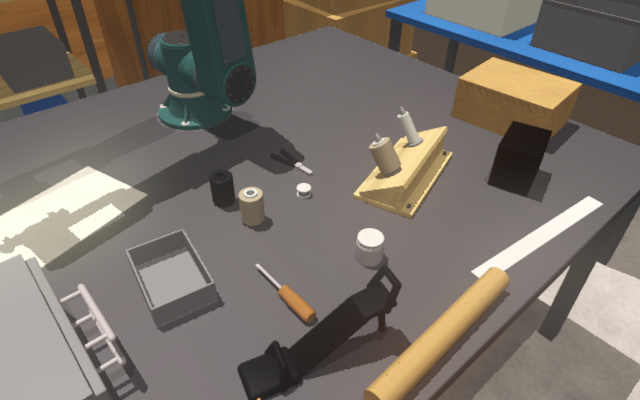

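View pics/top0.png

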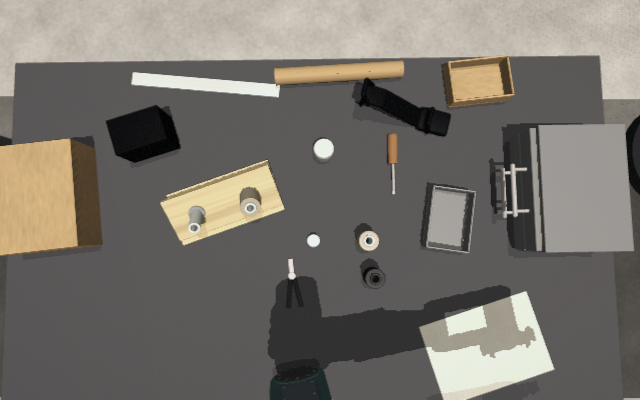

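The scene view shows the empty tube on the far (left, +y) spindle at about (408,128) and the other spool at (385,155). The beige full spool is at (252,205), with the black look-alike at (222,188) and the tray at (172,275). In the top view, the tube is at (196,220), the full spool at (368,241), and the tray at (450,218).

Run:
```python
from h import *
a=np.load("scene0.npz");b=np.load("top0.npz")
A=a["P"];B=b["P"]
def reg(P,u0,u1,v0,v1): return P[v0:v1,u0:u1].reshape(-1,3)
# table height check
for n,P,r in(("top",B,(300,330,170,210)),("scene",A,(330,350,205,230))): print(n,"table z",np.median(reg(P,*r),0).round(1))
# full spool
for n,P,r in(("top",B,(352,388,225,258)),("scene",A,(232,272,180,230))):
    p=reg(P,*r);q=p[(p[:,2]>20)];print(n,"spool zmax",np.percentile(q[:,2],[50,90,98]).round(1)); 
    c,rad=cv2.minEnclosingCircle(q[:,:2].astype(np.float32));print(" circ",c,rad,len(q))
    t=q[q[:,2]>68];c,rad=cv2.minEnclosingCircle(t[:,:2].astype(np.float32));print(" top circ",c,rad,len(t),t.mean(0).round(1))
# tray
p=reg(B,415,485,175,260);q=p[p[:,2]>42];print("tray",cv2.minAreaRect(q[:,:2].astype(np.float32)),np.median(q[:,2]))
# rack board plane
for n,P,r in(("top",B,(160,285,160,245)),("scene",A,(355,455,125,215))):
    p=reg(P,*r)
    p=p[(p[:,2]>12)&(p[:,2]<110)]
    best=0
    rng=np.random.default_rng(0)
    for _ in range(800):
        s=p[rng.choice(len(p),3,0)];m=np.cross(s[1]-s[0],s[2]-s[0]);l=np.linalg.norm(m)
        if l<500: continue
        m/=l; m*=np.sign(m[2]); k=abs((p-s[0])@m)<2
        if k.sum()>best: best=k.sum();K=k
    c=p[K].mean(0);m=np.linalg.svd(p[K]-c)[2][2];m*=np.sign(m[2])
    print(n,"plane n",m.round(4),"tilt",np.degrees(np.arccos(m[2])),"c",c.round(1),"d",(c@m).round(1),best)
    h=(p-c)@m
    yh=np.cross(m,[0,0,1.]) ; yh/=np.linalg.norm(yh); 
    if yh[1]<0: yh=-yh
    xh=np.cross(yh,m)
    full=reg(P,*r);h=(full-c)@m;u=(full-c)@xh;v=(full-c)@yh
    k=(abs(h)<3);print(" u range",np.percentile(u[k],[1,99]),"v",np.percentile(v[k],[1,99]), "xh",xh.round(3),"yh",yh.round(3))
    k=(h>12)&(h<110)&(abs(u)<60)&(abs(v)<140)
    for lo in range(12,104,8):
        kk=k&(h>=lo)&(h<lo+8)
        for sgn in(1,-1):
            w=kk&(sgn*v>0)
            if w.sum()>3: print("  h",lo,"side",sgn,w.sum(),"u",np.percentile(u[w],[5,95]).round(1),"v",np.percentile(v[w],[5,95]).round(1))
```

```text
top table z [ 6.385e+02 -1.280e+01 -5.000e-01]
scene table z [617.9   1.8   1.8]
top spool zmax [70.4 74.6 80.7]
 circ (503.35455322265625, -93.55098724365234) 75.36412811279297 323
 top circ (504.33636474609375, -93.25148010253906) 74.94994354248047 249 [ 503.  -142.4   97.1]
scene spool zmax [61.1 74.4 77.4]
 circ (791.146240234375, -335.94427490234375) 420.6990661621094 789
 top circ (819.367431640625, -336.5076904296875) 395.8252868652344 317 [ 526.8 -158.7   91.9]
tray ((570.7835083007812, -221.4652099609375), (389.0044860839844, 162.65232849121094), 83.27698516845703) 48.806163223529666
top plane n [-0.4713 -0.1622  0.8669] tilt 29.89898213288524 c [606.2 223.1  54.5] d -274.6 2748
 u range [-115.3590465    51.63038106] v [-139.33242719  135.59608004] xh [0.82  0.282 0.498] yh [-0.325  0.946  0.   ]
  h 12 side 1 15 u [-7.   7.7] v [54.9 71.5]
  h 12 side -1 22 u [-1.2 17.9] v [-96.2 -53.6]
  h 20 side 1 16 u [-6.3  7.2] v [54.6 74.2]
  h 20 side -1 25 u [-1.7 18.3] v [-95.7 -57.8]
  h 28 side 1 20 u [-3.9  6.7] v [55.6 75. ]
  h 28 side -1 26 u [-1.5 18.2] v [-95.2 -56.9]
  h 
[... 1100 characters left out ...]
v [78.2 94.5]
  h 20 side -1 78 u [-24.2  12.6] v [-71.8 -44.6]
  h 28 side 1 32 u [-17.9   1.5] v [78.6 95.1]
  h 28 side -1 76 u [-23.5  11.8] v [-72.  -44.7]
  h 36 side 1 38 u [-19.6   1.5] v [78.5 95.1]
  h 36 side -1 77 u [-21.7  12.1] v [-71.3 -44.3]
  h 44 side 1 33 u [-20.    0.7] v [78.4 91.1]
  h 44 side -1 78 u [-23.5  12.2] v [-71.1 -40.9]
  h 52 side 1 12 u [-22.3  -4.8] v [80. 85.]
  h 52 side -1 80 u [-24.7  12. ] v [-71.6 -43.5]
  h 60 side -1 79 u [-24.5  11.6] v [-71.4 -43.7]
  h 68 side -1 92 u [-28.6  11.2] v [-71.5 -41.1]
  h 76 side -1 108 u [-28.6   8.3] v [-66.4 -32.7]
  h 84 side -1 19 u [-14.6  -4.9] v [-53.4 -44.9]
  h 92 side -1 11 u [-12.6  -7. ] v [-51.5 -45.6]
```

Run:
```python
from h import *
for n,r in(("top",(340,400,212,300)),("scene",(200,290,155,240))):
    d=np.load(n+"0.npz");P=d["P"];px=d["px"]
    hsv=cv2.cvtColor(px,cv2.COLOR_RGB2HSV)
    p=P[r[2]:r[3],r[0]:r[1]].reshape(-1,3);V=hsv[r[2]:r[3],r[0]:r[1]].reshape(-1,3)[:,2]
    xy=np.hypot(p[:,0]-500,p[:,1]+120)<150
    for nm,k in(("beige",V>90),("black",V<60)):
        k=k&xy&(p[:,2]>45)&(p[:,2]<90); q=p[k]
        # main blob : median trimmed
        m=np.median(q,0);q=q[np.hypot(*(q-m)[:,:2].T)<40]
        c,rad=cv2.minEnclosingCircle(q[:,:2].astype(np.float32));print(n,nm,len(q),"c",np.round(c,1),round(rad,1),"z98",np.percentile(q[:,2],[50,90,98]).round(1))
        t=q[q[:,2]>69];print("  top face mean",t.mean(0).round(1),"mid of extent",((t.max(0)+t.min(0))/2).round(1),np.ptp(t,0).round(1))
d=np.load("top0.npz");P=d["P"];p=P[175:265,410:490].reshape(-1,3)
q=p[(p[:,2]>35)&(p[:,2]<60)&(p[:,1]<-180)&(p[:,1]>-420)]
print("tray",cv2.minAreaRect(q[:,:2].astype(np.float32)),q[:,:2].min(0),q[:,:2].max(0),"floor",np.median(P[210:225,440:460].reshape(-1,3),0))
s=arm.get_state();print(R.from_rotvec(s["tool_rot"]).as_matrix().round(3))
```

```text
top beige 291 c [ 502.7 -145.2] 24.9 z98 [70.6 74.5 76.3]
  top face mean [ 503.3 -145.7   72.1] mid of extent [ 502.5 -144.5   75.2] [46.9 47.  12.4]
top black 84 c [ 410.6 -158.3] 24.5 z98 [69.1 76.  76.8]
  top face mean [ 413.5 -154.7   72.9] mid of extent [ 409.4 -154.5   73.3] [46.1 36.5  8.7]
scene beige 529 c [ 503.4 -144. ] 26.7 z98 [70.5 75.2 77. ]
  top face mean [ 505.7 -146.4   73.1] mid of extent [ 503.5 -144.6   73.8] [51.8 48.4  9.5]
scene black 443 c [ 411.1 -158.3] 26.0 z98 [70.1 75.4 77.5]
  top face mean [ 413.7 -159.8   73.4] mid of extent [ 410.5 -159.5   74.1] [49.4 46.7 10.1]
tray ((554.78466796875, -357.642333984375), (110.67230224609375, 160.3606414794922), 81.03260040283203) [ 469.43537376 -419.49825643] [ 641.45241853 -291.36566615] floor [ 560.38028093 -368.87413026    3.34115844]
[[ 0.966  0.26  -0.   ]
 [ 0.26  -0.966  0.002]
 [ 0.    -0.002 -1.   ]]
```

```bash
cat >> h.py <<'E'
from scipy.linalg import logm,expm
n=np.array([-.472,-.162,.867]);n/=np.linalg.norm(n)
yh=np.cross(n,[0,0,1.]);yh*=np.sign(yh[1])/np.linalg.norm(yh);xh=np.cross(yh,n)
RS=np.column_stack([yh,xh,-n])           # tool along the spindle
FL=np.array([581.4,286.1,52.8])          # left pin foot on board
def down(deg):                            # tool down, y (closing) at azimuth deg
    c,s=np.cos(np.radians(deg)),np.sin(np.radians(deg)); y=np.array([c,s,0]);z=np.array([0,0,-1.]);return np.column_stack([np.cross(y,z),y,z])
def T(p,Rm): M=np.eye(4);M[:3,:3]=Rm;M[:3,3]=p;return M
def now():
    s=arm.get_state();return T(s["eef_pos"],R.from_rotvec(s["tool_rot"]).as_matrix())
def plan(p,Rm,N,T0=None,show=True):
    T0=now() if T0 is None else T0
    D=np.linalg.inv(T0)@T(p,Rm); L=np.real(logm(D))/N; S=expm(L)
    row=np.r_[S[:3,3]/10,R.from_matrix(S[:3,:3]).as_rotvec()]
    print("rows",N,"row",row.round(3),"step mm",round(10*np.linalg.norm(row[:3]),1),"deg",round(np.degrees(np.linalg.norm(row[3:])),2))
    if show:
        for f in(.25,.5,.75,1):print("  via",(T0@expm(L*N*f))[:3,3].round(0))
    return T(p,Rm)
E
python3 - <<'E'
from h import *
plan(FL+150*n,RS,30)
print(RS.round(3))
E
```

```text
rows 30 row [ 3.207 -0.36   0.326 -0.013  0.014 -0.053] step mm 32.4 deg 3.25
  via [ 349. -406.  214.]
  via [ 492. -211.  210.]
  via [548.  24. 204.]
  via [511. 262. 183.]
[[-0.325  0.82   0.472]
 [ 0.946  0.281  0.162]
 [ 0.     0.499 -0.867]]
```

Emit:
move_arm([
  [[3.2,-0.36,0.32,-0.013,0.014,-0.053,6],[3.2,-0.36,0.32,-0.013,0.014,-0.053,6],[3.2,-0.36,0.32,-0.013,0.014,-0.053,6],[3.2,-0.36,0.32,-0.013,0.014,-0.053,6],[3.2,-0.36,0.32,-0.013,0.014,-0.053,6],[3.2,-0.36,0.32,-0.013,0.014,-0.053,6],[3.2,-0.36,0.32,-0.013,0.014,-0.053,6],[3.2,-0.36,0.32,-0.013,0.014,-0.053,6],[3.2,-0.36,0.32,-0.013,0.014,-0.053,6],[3.2,-0.36,0.32,-0.013,0.014,-0.053,6]],
])

```text
time_s: 0.93
eef_pos: [405.7, -347.0, 212.9]
tool_rot: [2.787, 1.173, 0.234]
force: [1.1, -0.9, 0.1]
finger_gap: 60.0
gripper_force: 0.0
```

Emit:
move_arm([
  [[3.2,-0.36,0.32,-0.013,0.014,-0.053,6],[3.2,-0.36,0.32,-0.013,0.014,-0.053,6],[3.2,-0.36,0.32,-0.013,0.014,-0.053,6],[3.2,-0.36,0.32,-0.013,0.014,-0.053,6],[3.2,-0.36,0.32,-0.013,0.014,-0.053,6],[3.2,-0.36,0.32,-0.013,0.014,-0.053,6],[3.2,-0.36,0.32,-0.013,0.014,-0.053,6],[3.2,-0.36,0.32,-0.013,0.014,-0.053,6],[3.2,-0.36,0.32,-0.013,0.014,-0.053,6],[3.2,-0.36,0.32,-0.013,0.014,-0.053,6]],
])

```text
time_s: 1.77
eef_pos: [540.2, -57.0, 208.1]
tool_rot: [2.275, 1.798, 0.436]
force: [0.6, -0.7, 0.8]
finger_gap: 59.9
gripper_force: 0.0
```

Emit:
move_arm([
  [[3.2,-0.36,0.32,-0.013,0.014,-0.053,6],[3.2,-0.36,0.32,-0.013,0.014,-0.053,6],[3.2,-0.36,0.32,-0.013,0.014,-0.053,6],[3.2,-0.36,0.32,-0.013,0.014,-0.053,6],[3.2,-0.36,0.32,-0.013,0.014,-0.053,6],[3.2,-0.36,0.32,-0.013,0.014,-0.053,6],[3.2,-0.36,0.32,-0.013,0.014,-0.053,6],[3.2,-0.36,0.32,-0.013,0.014,-0.053,6],[3.2,-0.36,0.32,-0.013,0.014,-0.053,6],[3.2,-0.36,0.32,-0.013,0.014,-0.053,6]],
])

```text
time_s: 2.6
eef_pos: [511.7, 260.6, 184.8]
tool_rot: [1.625, 2.261, 0.595]
force: [-0.1, -0.1, -0.5]
finger_gap: 59.9
gripper_force: 0.0
```

Run:
```python
from h import *
A=plan(FL+125*n,RS,3,show=False)
plan(FL+43*n,RS,7,T0=A)
print(arm.get_state()["qpos"].round(2))
```

```text
rows 3 row [ 0.05  -0.047  0.88  -0.003  0.    -0.002] step mm 8.8 deg 0.22
rows 7 row [-0.     0.     1.171  0.    -0.     0.   ] step mm 11.7 deg 0.0
  via [532. 269. 143.]
  via [542. 272. 126.]
  via [551. 276. 108.]
  via [561. 279.  90.]
[ 0.39 -0.18  1.8  -0.03  1.01  0.07]
```

Emit:
move_arm([
  [[0.05,-0.05,0.88,-0.003,0,-0.002,6],[0.05,-0.05,0.88,-0.003,0,-0.002,6],[0.05,-0.05,0.88,-0.003,0,-0.002,6],[0,0,1.17,0,0,0,6],[0,0,1.17,0,0,0,6],[0,0,1.17,0,0,0,6],[0,0,1.17,0,0,0,6],[0,0,1.17,0,0,0,6],[0,0,1.17,0,0,0,6],[0,0,1.17,0,0,0,6]],
])

```text
time_s: 3.43
eef_pos: [562.5, 277.5, 89.5]
tool_rot: [1.617, 2.256, 0.603]
force: [-0.2, -0.0, 0.0]
finger_gap: 60.2
gripper_force: 0.0
```

Run:
```python
from h import *
s=snap("scene");t=snap("top")
a=cv2.resize(s["pixels"][60:200,330:480],None,fx=2.6,fy=2.6);b=cv2.resize(t["pixels"][150:290,140:290],None,fx=2.6,fy=2.6)
cv2.imwrite("pics/g1.png",np.hstack([a,b])[:,:,::-1])
A=now();print((RS.T@(A[:3,3]-FL-43*n)).round(1),arm.get_state()["force"].round(1))
```

```text
[-1.9 -1.8  2. ] [-0.9  0.2 -0.7]
```

View pics/g1.png

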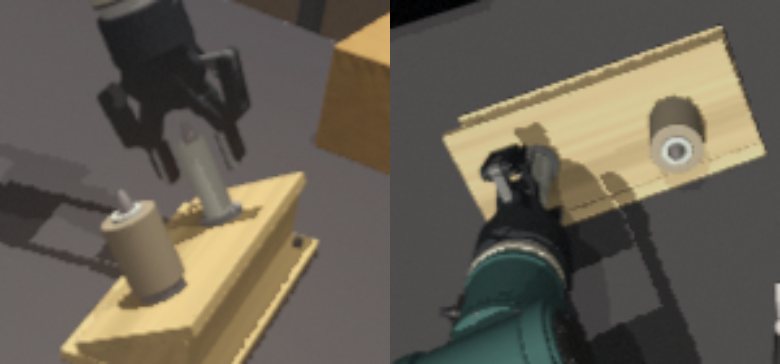

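The left half shows the fingers straddling the tube about evenly, with the pin tip clear of the gripper body. The other spool is clear of everything. I'll make the small correction and close.

Emit:
move_arm([
  [[0.19,0.18,-0.2,0,0,0,6],[0,0,0,0,0,0,2],[0,0,0,0,0,0,2],[0,0,0,0,0,0,2],[0,0,0,0,0,0,2],[0,0,0,0,0,0,2]],
])

```text
time_s: 4.03
eef_pos: [559.7, 279.1, 93.1]
tool_rot: [1.618, 2.259, 0.599]
force: [-9.2, -3.1, 4.1]
finger_gap: 26.0
gripper_force: 59.5
```

Run:
```python
from h import *
A=now();print((RS.T@(A[:3,3]-FL-43*n)).round(1)); s=arm.get_state();print(s["force"].round(1),s["finger_gap"],s["gripper_force"])
u=A[:3,3]+115*n
B=plan(u,A[:3,:3],8)
C=plan([558,-358,210],down(-9),26,T0=B)
plan([558,-358,64],down(-9),6,T0=C)
```

```text
[ 0.4  0.4 -3.3]
[-9.2 -3.1  4.1] 26.022020251830334 59.530708249658346
rows 8 row [-1.000e-03 -6.000e-03 -1.437e+00  0.000e+00  0.000e+00 -0.000e+00] step mm 14.4 deg 0.0
  via [546. 274. 118.]
  via [533. 270. 143.]
  via [519. 265. 168.]
  via [505. 261. 193.]
rows 26 row [-2.407  0.008 -0.121  0.02  -0.005  0.018] step mm 24.1 deg 1.56
  via [545. 109. 198.]
  via [568. -46. 201.]
  via [ 572. -202.  204.]
  via [ 558. -358.  210.]
rows 6 row [0.    0.    2.433 0.    0.    0.   ] step mm 24.3 deg 0.0
  via [ 558. -358.  173.]
  via [ 558. -358.  137.]
  via [ 558. -358.  101.]
  via [ 558. -358.   64.]
```

Emit:
move_arm([
  [[0,0,-0.6,0,0,0,2],[0,0,-1.4,0,0,0,2],[0,0,-1.4,0,0,0,2],[0,0,-1.6,0,0,0,2],[0,0,-1.6,0,0,0,2],[0,0,-1.6,0,0,0,2],[0,0,-1.6,0,0,0,2],[0,0,-1.6,0,0,0,2],[0,0,-1.6,0,0,0,2],[0,0,-1.4,0,0,0,2]],
])

```text
time_s: 4.87
eef_pos: [493.6, 256.4, 220.6]
tool_rot: [1.615, 2.255, 0.607]
force: [1.0, -0.2, 0.0]
finger_gap: 26.1
gripper_force: 59.4
```

Run:
```python
from h import *
s=snap("scene");cv2.imwrite("pics/g2.png",s["pixels"][:,:,::-1])
A=now();print(A[:3,3].round(1),(RS.T@(A[:3,3]-FL)).round(1)); s=arm.get_state();print(s["force"].round(1),s["finger_gap"],s["gripper_force"])
C=plan([558,-358,210],down(-9),26)
```

```text
[494.1 256.8 224.1] [   0.6    5.7 -194.4]
[-0.4  0.5  2.5] 25.801224001773594 59.38949539326131
rows 26 row [-2.402  0.02   0.007  0.02  -0.005  0.018] step mm 24.0 deg 1.57
  via [538. 107. 222.]
  via [564. -47. 218.]
  via [ 570. -202.  213.]
  via [ 558. -358.  210.]
```

View pics/g2.png

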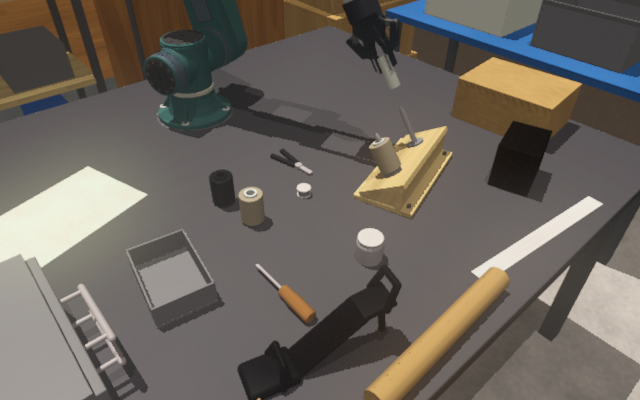

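The tube is out and held at (388,70). The bare pin shows at (408,125), and nothing else has moved. Next I'll carry it to the tray.

Emit:
move_arm([
  [[-2.4,0.02,0,0.02,-0.005,0.018,2],[-2.4,0.02,0,0.02,-0.005,0.018,2],[-2.4,0.02,0,0.02,-0.005,0.018,2],[-2.4,0.02,0,0.02,-0.005,0.018,2],[-2.4,0.02,0,0.02,-0.005,0.018,2],[-2.4,0.02,0,0.02,-0.005,0.018,2],[-2.4,0.02,0,0.02,-0.005,0.018,2],[-2.4,0.02,0,0.02,-0.005,0.018,2],[-2.4,0.02,0,0.02,-0.005,0.018,2],[-2.4,0.02,0,0.02,-0.005,0.018,2]],
])

```text
time_s: 5.75
eef_pos: [554.1, 23.1, 215.5]
tool_rot: [1.924, 2.209, 0.383]
force: [0.2, 0.2, 0.5]
finger_gap: 25.9
gripper_force: 59.4
```

Emit:
move_arm([
  [[-2.4,0.02,0,0.02,-0.005,0.018,2],[-2.4,0.02,0,0.02,-0.005,0.018,2],[-2.4,0.02,0,0.02,-0.005,0.018,2],[-2.4,0.02,0,0.02,-0.005,0.018,2],[-2.4,0.02,0,0.02,-0.005,0.018,2],[-2.4,0.02,0,0.02,-0.005,0.018,2],[-2.4,0.02,0,0.02,-0.005,0.018,2],[-2.4,0.02,0,0.02,-0.005,0.018,2]],
])

```text
time_s: 6.42
eef_pos: [570.4, -168.1, 210.2]
tool_rot: [2.161, 2.141, 0.191]
force: [1.3, 0.0, -0.4]
finger_gap: 25.8
gripper_force: 59.4
```

Emit:
move_arm([
  [[-2.4,0.02,0,0.02,-0.005,0.018,2],[-2.4,0.02,0,0.02,-0.005,0.018,2],[-2.4,0.02,0,0.02,-0.005,0.018,2],[-2.4,0.02,0,0.02,-0.005,0.018,2],[-2.4,0.02,0,0.02,-0.005,0.018,2],[-2.4,0.02,0,0.02,-0.005,0.018,2],[-2.4,0.02,0,0.02,-0.005,0.018,2],[-2.4,0.02,0,0.02,-0.005,0.018,2]],
])

```text
time_s: 7.08
eef_pos: [558.4, -359.5, 207.7]
tool_rot: [-2.384, -2.044, 0.015]
force: [0.6, 0.5, 0.5]
finger_gap: 26.3
gripper_force: 59.4
```

Run:
```python
from h import *
s=snap("scene")  # bare pin from this view, measured in the rack frame
P=cloud(s);p=P[100:150,385:425].reshape(-1,3);q=(p-FL)@RS;h=-q[:,2]
k=(h>8)&(h<115)&(abs(q[:,0])<25)&(abs(q[:,1])<25)
for lo in range(8,110,12):
    w=k&(h>=lo)&(h<lo+12)
    if w.sum():print("pin h",lo,w.sum(),q[w,:2].mean(0).round(1),h[w].max().round(1))
# held tube: lower end
C=now();print(C[:3,3].round(1),C[:3,:3].round(2).tolist())
p=P.reshape(-1,3);d=(p-C[:3,3])@C[:3,:3]
k=(np.hypot(d[:,0],d[:,1])<22)&(d[:,2]>5)&(d[:,2]<80);print("tube below TCP",np.percentile(d[k,2],[50,95,100]).round(1),k.sum())
B=plan([556,-358,70],down(-9),7)
```

```text
pin h 8 28 [-3.4  1. ] 19.7
pin h 20 29 [-1.6  1. ] 31.3
pin h 32 25 [-2.3  1.4] 43.7
pin h 44 24 [-1.5  1. ] 55.5
pin h 56 28 [-1.5  0.7] 67.6
pin h 68 27 [-2.3  1.5] 79.7
pin h 80 25 [-1.5  0.5] 92.0
pin h 92 10 [-1.2  1.7] 100.9
[ 557.4 -364.4  206.8] [[0.16, 0.99, -0.01], [0.99, -0.16, -0.01], [-0.01, -0.01, -1.0]]
tube below TCP [21.  35.5 39.5] 296
rows 7 row [ 9.900e-02 -2.600e-02  1.954e+00 -1.000e-03  2.000e-03 -0.000e+00] step mm 19.6 deg 0.11
  via [ 557. -363.  173.]
  via [ 557. -361.  138.]
  via [ 556. -360.  104.]
  via [ 556. -358.   70.]
```

Emit:
move_arm([
  [[0.1,-0.03,2,0,0.002,0,2],[0.1,-0.03,2,0,0.002,0,2],[0.1,-0.03,2,0,0.002,0,2],[0.1,-0.03,2,0,0.002,0,2],[0.1,-0.03,2,0,0.002,0,2],[0.1,-0.03,2,0,0.002,0,2],[0.1,-0.03,2,0,0.002,0,2],[0,0,0.8,0,0,0,2],[0,0,0.6,0,0,0,2],[0,0,0,0,0,0,2]],
])

```text
time_s: 7.97
eef_pos: [555.8, -350.3, 52.6]
tool_rot: [-2.375, -2.038, -0.002]
force: [-0.9, 0.7, 0.7]
finger_gap: 25.8
gripper_force: 59.5
```

Emit:
move_arm([
  [[0,0,0.3,0,0,0,2],[0,0,0.3,0,0,0,2],[0,0,0,0,0,0,2]],
])

```text
time_s: 8.22
eef_pos: [556.5, -350.9, 48.5]
tool_rot: [-2.377, -2.04, -0.003]
force: [-0.3, 0.2, -0.4]
finger_gap: 25.8
gripper_force: 59.5
```

Emit:
move_arm([
  [[0,0,0.2,0,0,0,2],[0,0,0.15,0,0,0,2],[0,0,0,0,0,0,2]],
])

```text
time_s: 8.47
eef_pos: [556.4, -350.8, 44.9]
tool_rot: [-2.377, -2.039, -0.003]
force: [0.6, -0.6, 1.1]
finger_gap: 25.4
gripper_force: 59.7
```

Emit:
move_arm([
  [[0,0,0.15,0,0,0,2],[0,0,0,0,0,0,2]],
])

```text
time_s: 8.63
eef_pos: [556.5, -350.8, 44.9]
tool_rot: [-2.377, -2.04, -0.003]
force: [-1.5, 0.4, 6.3]
finger_gap: 26.0
gripper_force: 60.4
```

Contact with the tray floor (6 N), so I'll release and rise.

Emit:
move_arm([
  [[0,0,0,0,0,0,3],[0,0,0,0,0,0,4],[0,0,0,0,0,0,5],[0,0,0,0,0,0,5],[0,0,-0.8,0,0,0,5],[0,0,-2,0,0,0,5],[0,0,-3,0,0,0,5],[0,0,-4,0,0,0,5],[0,0,-4,0,0,0,5]],
])

```text
time_s: 9.38
eef_pos: [556.1, -351.2, 181.3]
tool_rot: [-2.374, -2.037, -0.001]
force: [0.2, -0.6, 0.9]
finger_gap: 49.8
gripper_force: 0.0
```

Run:
```python
from h import *
s=snap("scene");cv2.imwrite("pics/g3.png",cv2.resize(s["pixels"][150:350,100:360],None,fx=2,fy=2)[:,:,::-1])
A=now();print(A[:3,3].round(1))
C=plan([503,-144.5,150],down(-9),9)
plan([503,-144.5,150],down(-16),9)
```

```text
[ 559.7 -353.9  193.7]
rows 9 row [ 2.202e+00 -9.830e-01  4.820e-01  1.000e-03 -0.000e+00  1.000e-03] step mm 24.6 deg 0.05
  via [ 545. -302.  183.]
  via [ 531. -249.  172.]
  via [ 517. -197.  161.]
  via [ 503. -144.  150.]
rows 9 row [ 2.147e+00 -1.102e+00  4.810e-01  1.000e-03 -0.000e+00  1.400e-02] step mm 24.6 deg 0.81
  via [ 543. -302.  183.]
  via [ 528. -250.  172.]
  via [ 515. -198.  161.]
  via [ 503. -145.  150.]
```

View pics/g3.png

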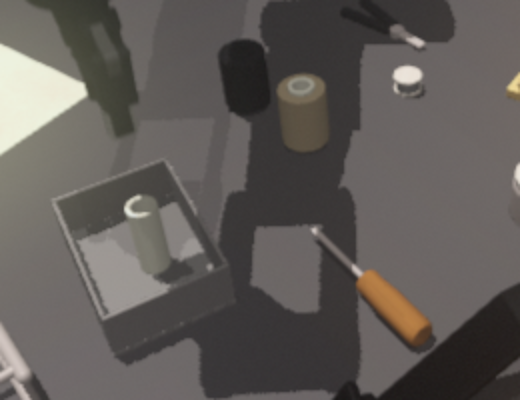

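The tube stands upright inside the tray at (150,235) in this crop, and the full spool is undisturbed at (302,112). Next I'll go over the spool.

Emit:
move_arm([
  [[2.15,-1.1,0.4,0,0,0.014,6.8],[2.15,-1.1,0.4,0,0,0.014,6.8],[2.15,-1.1,0.4,0,0,0.014,6.8],[2.15,-1.1,0.4,0,0,0.014,6.8],[2.15,-1.1,0.4,0,0,0.014,6.8],[2.15,-1.1,0.4,0,0,0.014,6.8],[2.15,-1.1,0.4,0,0,0.014,6.8],[2.15,-1.1,0.4,0,0,0.014,6.8],[2.15,-1.1,0.4,0,0,0.014,6.8],[0,0,0,0,0,0,6.8]],
])

```text
time_s: 10.27
eef_pos: [498.7, -137.9, 146.6]
tool_rot: [-2.494, -1.887, -0.002]
force: [-0.2, 0.1, -0.0]
finger_gap: 68.4
gripper_force: 0.0
```

Run:
```python
from h import *
C=plan([503,-144.5,100],down(-16),4)
plan([503,-144.5,39],down(-16),5,T0=C)
```

```text
rows 4 row [-1.360e-01  1.570e-01  1.164e+00 -3.000e-03 -2.000e-03  1.000e-03] step mm 11.8 deg 0.21
  via [ 500. -139.  135.]
  via [ 501. -141.  123.]
  via [ 502. -143.  112.]
  via [ 503. -144.  100.]
rows 5 row [-0.    0.    1.22  0.    0.    0.  ] step mm 12.2 deg 0.0
  via [ 503. -144.   85.]
  via [ 503. -145.   70.]
  via [ 503. -145.   54.]
  via [ 503. -145.   39.]
```

Emit:
move_arm([
  [[-0.14,0.16,1.16,-0.003,-0.002,0,6.8],[-0.14,0.16,1.16,-0.003,-0.002,0,6.8],[-0.14,0.16,1.16,-0.003,-0.002,0,6.8],[-0.14,0.16,1.16,-0.003,-0.002,0,6.8],[0,0,0,0,0,0,6.8],[0,0,0,0,0,0,6.8]],
])

```text
time_s: 10.77
eef_pos: [504.1, -148.9, 100.3]
tool_rot: [2.507, 1.889, 0.002]
force: [0.2, 0.4, -0.2]
finger_gap: 68.2
gripper_force: 0.0
```

Run:
```python
from h import *
print(now()[:3,3].round(1))
C=plan([503,-144.5,39],down(-16),6,show=0)
```

```text
[ 504.1 -148.9  100.3]
rows 6 row [ 0.067 -0.04   1.022  0.     0.     0.   ] step mm 10.2 deg 0.03
```

Emit:
move_arm([
  [[0.2,-0.12,0.4,0,0,0,6.8],[0.2,-0.12,0.4,0,0,0,6.8],[0,0,1.05,0,0,0,6.8],[0,0,1.05,0,0,0,6.8],[0,0,1.05,0,0,0,6.8],[0,0,1.05,0,0,0,6.8],[0,0,1.05,0,0,0,6.8],[0,0,0,0,0,0,6.8],[0,0,0,0,0,0,6.8]],
])

```text
time_s: 11.52
eef_pos: [502.6, -144.0, 38.7]
tool_rot: [2.507, 1.891, 0.0]
force: [0.3, -0.3, -0.0]
finger_gap: 67.9
gripper_force: 0.0
```

Emit:
move_arm([
  [[0,0,0,0,0,0,4.2],[0,0,0,0,0,0,4.2],[0,0,0,0,0,0,4.2],[0,0,0,0,0,0,4.2],[0,0,0,0,0,0,4.2]],
])

```text
time_s: 11.93
eef_pos: [504.2, -144.7, 41.0]
tool_rot: [2.504, 1.888, 0.004]
force: [-0.9, -0.0, 2.3]
finger_gap: 48.6
gripper_force: 62.3
```

Emit:
move_arm([
  [[0,0,-0.5,0,0,0,4.2],[0,0,-1.5,0,0,0,4.2],[0,0,-2.5,0,0,0,4.2],[0,0,-3,0,0,0,4.2],[0,0,-3,0,0,0,4.2],[0,0,-3,0,0,0,4.2],[0,0,-2.5,0,0,0,4.2],[0,0,-1,0,0,0,4.2],[0,0,0,0,0,0,4.2]],
])

```text
time_s: 12.68
eef_pos: [504.1, -144.4, 213.2]
tool_rot: [2.501, 1.886, 0.007]
force: [-0.1, 0.1, -1.6]
finger_gap: 48.5
gripper_force: 62.3
```

Run:
```python
from h import *
A=now();print(A[:3,3].round(1),arm.get_state()["force"].round(1),arm.get_state()["finger_gap"])
F=FL+1.2*yh-.6*xh
C=plan(F+(101+60+39)*n,RS,22)
```

```text
[ 504.1 -144.4  213.2] [-0.1  0.1 -1.6] 48.47446377033767
rows 22 row [ 1.845 -0.057 -0.025 -0.023  0.007 -0.027] step mm 18.5 deg 2.06
  via [523. -45. 216.]
  via [526.  56. 220.]
  via [514. 157. 224.]
  via [486. 255. 226.]
```

Emit:
move_arm([
  [[1.85,-0.06,-0.02,-0.023,0.007,-0.027,4.2],[1.85,-0.06,-0.02,-0.023,0.007,-0.027,4.2],[1.85,-0.06,-0.02,-0.023,0.007,-0.027,4.2],[1.85,-0.06,-0.02,-0.023,0.007,-0.027,4.2],[1.85,-0.06,-0.02,-0.023,0.007,-0.027,4.2],[1.85,-0.06,-0.02,-0.023,0.007,-0.027,4.2],[1.85,-0.06,-0.02,-0.023,0.007,-0.027,4.2],[1.85,-0.06,-0.02,-0.023,0.007,-0.027,4.2],[1.85,-0.06,-0.02,-0.023,0.007,-0.027,4.2],[1.85,-0.06,-0.02,-0.023,0.007,-0.027,4.2]],
])

```text
time_s: 13.52
eef_pos: [523.7, 40.1, 211.7]
tool_rot: [2.118, 2.106, 0.288]
force: [0.5, -0.1, -1.0]
finger_gap: 48.5
gripper_force: 62.3
```

Emit:
move_arm([
  [[1.85,-0.06,-0.02,-0.023,0.007,-0.027,4.2],[1.85,-0.06,-0.02,-0.023,0.007,-0.027,4.2],[1.85,-0.06,-0.02,-0.023,0.007,-0.027,4.2],[1.85,-0.06,-0.02,-0.023,0.007,-0.027,4.2],[1.85,-0.06,-0.02,-0.023,0.007,-0.027,4.2],[1.85,-0.06,-0.02,-0.023,0.007,-0.027,4.2],[1.85,-0.06,-0.02,-0.023,0.007,-0.027,4.2],[1.85,-0.06,-0.02,-0.023,0.007,-0.027,4.2],[1.85,-0.06,-0.02,-0.023,0.007,-0.027,4.2],[1.85,-0.06,-0.02,-0.023,0.007,-0.027,4.2]],
])

```text
time_s: 14.35
eef_pos: [494.7, 221.6, 216.3]
tool_rot: [1.698, 2.24, 0.544]
force: [-0.1, -0.6, -1.6]
finger_gap: 48.5
gripper_force: 62.3
```

Emit:
move_arm([
  [[1.85,-0.06,-0.02,-0.023,0.007,-0.027,4.2],[1.85,-0.06,-0.02,-0.023,0.007,-0.027,4.2],[0,0,0,0,0,0,4.2],[0,0,0,0,0,0,4.2]],
])

```text
time_s: 14.68
eef_pos: [483.0, 256.4, 216.6]
tool_rot: [1.611, 2.259, 0.591]
force: [0.3, -0.6, -1.9]
finger_gap: 48.6
gripper_force: 62.3
```

Run:
```python
from h import *
F=FL+1.2*yh-.6*xh
A=now();print(A[:3,3].round(1),"off",(RS.T@(A[:3,3]-F)).round(1),arm.get_state()["force"].round(1))
plan(F+(101+10+41)*n,RS,4)
# held spool vs pin, scene view, in rack frame
s=snap("scene");P=cloud(s).reshape(-1,3);q=(P-F)@RS;h=-q[:,2];z=s["range_z"].ravel()
px=s["pixels"]; cv2.imwrite("pics/g4.png",cv2.resize(px[0:200,280:520],None,fx=3,fy=3)[:,:,::-1])
for nm,lo,hi,rr in(("pin",60,101,20),("spool",150,230,45)):
  for l in range(lo,hi,10):
    w=(h>=l)&(h<l+10)&(np.hypot(q[:,0],q[:,1])<rr)
    if w.sum()>5:print(nm,l,w.sum(),"x",np.percentile(q[w,0],[2,98]).round(1),"y",np.percentile(q[w,1],[2,98]).round(1))
```

```text
[483.  256.4 216.6] off [   2.6   -6.8 -193.2] [ 0.3 -0.6 -1.9]
rows 4 row [-6.20e-02  1.72e-01  1.03e+00 -1.00e-03  2.00e-03  1.00e-03] step mm 10.5 deg 0.13
  via [489. 258. 208.]
  via [496. 259. 200.]
  via [502. 261. 192.]
  via [509. 262. 184.]
pin 60 23 x [-7.6  4.4] y [-6.2  5.6]
pin 70 23 x [-5.9  3.7] y [-5.6  6.3]
pin 80 21 x [-5.6  2.2] y [-4.2  6.6]
pin 90 16 x [-6.1  1. ] y [-2.7  5.6]
spool 150 23 x [-23.   1.] y [-18.   18.4]
spool 160 96 x [-23.3   8.2] y [-23.   18.2]
spool 170 92 x [-23.6   6.8] y [-23.8  19.1]
spool 180 97 x [-24.    9.2] y [-23.9  19.2]
spool 190 99 x [-24.3   7.9] y [-27.2  24.6]
spool 200 131 x [-23.5   8.7] y [-37.5  31.9]
spool 210 143 x [-24.3   7.4] y [-41.7  32. ]
spool 220 170 x [-21.6  12.7] y [-40.9  32.5]
```

View pics/g4.png

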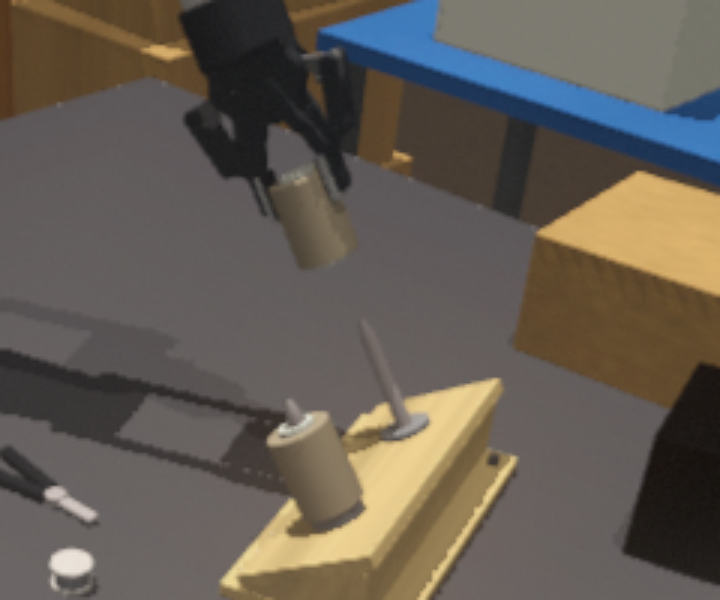

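The held spool (315,215 in the crop) is parallel to the bare pin (380,375). I'll correct the lateral offset and stop with its end just above the tip.

Emit:
move_arm([
  [[-0.05,0.16,0.9,-0.001,0.002,0.001,4.2],[-0.05,0.16,0.9,-0.001,0.002,0.001,4.2],[-0.05,0.16,0.9,-0.001,0.002,0.001,4.2],[-0.05,0.16,0.9,-0.001,0.002,0.001,4.2],[0,0,0,0,0,0,4.2],[0,0,0,0,0,0,4.2]],
])

```text
time_s: 15.23
eef_pos: [507.9, 261.4, 190.6]
tool_rot: [1.616, 2.255, 0.607]
force: [0.1, 0.2, -0.9]
finger_gap: 48.1
gripper_force: 62.3
```

```bash
cat > chk.py <<'E'
from h import *
F=FL+1.2*yh-.6*xh
A=now();print("off",(RS.T@(A[:3,3]-F)).round(1),"tilt err mrad",(1000*R.from_matrix(A[:3,:3].T@RS).as_rotvec()).round(0),arm.get_state()["force"].round(1))
for v in("scene","top"):
  s=snap(v);P=cloud(s).reshape(-1,3);q=(P-F)@RS;h=-q[:,2]
  c=(np.array(s["position"])-F)@RS;e=c[:2]/np.linalg.norm(c[:2]);t=np.array([-e[1],e[0]])
  for nm,lo,hi,rr in(("pin",60,88,20),("spool",118,150,34)):
    w=(h>=lo)&(h<hi)&(np.hypot(q[:,0],q[:,1])<rr)
    if w.sum()>5:
      a=q[w,:2]@t;print(v,nm,w.sum(),"across",t.round(2),np.percentile(a,[3,97]).round(1),"mid",np.percentile(a,[3,97]).mean().round(1),"near",np.percentile(q[w,:2]@e,97).round(1))
E
python3 chk.py
```

```text
off [  -0.6    2.1 -158.2] tilt err mrad [ 3.  0. -3.] [ 0.1  0.2 -0.9]
scene pin 64 across [-0.5  -0.87] [-5.9  5.9] mid 0.0 near 8.6
scene spool 255 across [-0.5  -0.87] [-25.4  21.1] mid -2.2 near 28.8
top pin 17 across [-0.83 -0.56] [-3.6  7.3] mid 1.8 near 6.2
top spool 107 across [-0.83 -0.56] [-19.   22.9] mid 2.0 near 28.7
```

Emit:
move_arm([
  [[0,-0.2,0,0.003,0,0,4.2],[0,0,1,0,0,0,4.2],[0,0,1,0,0,0,4.2],[0,0,0.5,0,0,0,4.2],[0,0,0.5,0,0,0,4.2],[0,0,0.5,0,0,0,4.2],[0,0,0,0,0,0,4.2]],
])

```text
time_s: 15.92
eef_pos: [522.5, 267.0, 159.1]
tool_rot: [1.616, 2.258, 0.604]
force: [-0.8, 0.3, -1.2]
finger_gap: 48.2
gripper_force: 62.3
```

```bash
python3 chk.py
```

```text
off [-1.000e-01 -0.000e+00 -1.231e+02] tilt err mrad [-0. -0. -2.] [-0.8  0.3 -1.2]
scene pin 52 across [-0.5  -0.87] [-6.2  6.4] mid 0.1 near 11.9
scene spool 323 across [-0.5  -0.87] [-24.7  28.9] mid 2.1 near 27.8
top spool 119 across [-0.83 -0.56] [-9.1 25.6] mid 8.3 near 31.1
```

The pin has entered with no contact force. Continuing.

Emit:
move_arm([
  [[0,0,0.8,0,0,0,4.2],[0,0,1,0,0,0,4.2],[0,0,1,0,0,0,4.2],[0,0,1,0,0,0,4.2],[0,0,1,0,0,0,4.2],[0,0,0.8,0,0,0,4.2],[0,0,0.4,0,0,0,4.2],[0,0,0.3,0,0,0,4.2],[0,0,0,0,0,0,4.2]],
])

```text
time_s: 16.77
eef_pos: [552.7, 277.4, 105.7]
tool_rot: [1.615, 2.257, 0.606]
force: [-1.0, 0.3, -2.6]
finger_gap: 48.3
gripper_force: 62.2
```

```bash
python3 chk.py|head -1
```

```text
off [ -0.1   1.  -60.8] tilt err mrad [ 1. -0. -3.] [-1.   0.3 -2.6]
```

Emit:
move_arm([
  [[0,-0.1,0.4,0,0,0,4.2],[0,0,0.4,0,0,0,4.2],[0,0,0.3,0,0,0,4.2],[0,0,0.1,0,0,0,4.2],[0,0,0,0,0,0,4.2]],
])

```text
time_s: 17.28
eef_pos: [557.8, 279.2, 95.6]
tool_rot: [1.615, 2.256, 0.608]
force: [-0.2, 0.1, -1.8]
finger_gap: 48.4
gripper_force: 62.3
```

Emit:
move_arm([
  [[0,0,0.15,0,0,0,4.2],[0,0,0,0,0,0,4.2]],
])

```text
time_s: 17.45
eef_pos: [558.4, 279.4, 94.3]
tool_rot: [1.615, 2.256, 0.608]
force: [0.0, 0.2, -1.3]
finger_gap: 48.4
gripper_force: 62.3
```

Emit:
move_arm([
  [[0,0,0.15,0,0,0,4.2],[0,0,0,0,0,0,4.2]],
])

```text
time_s: 17.62
eef_pos: [559.2, 279.7, 93.3]
tool_rot: [1.614, 2.255, 0.608]
force: [0.4, 0.2, -2.1]
finger_gap: 48.9
gripper_force: 62.3
```

```bash
python3 chk.py|head -1
```

```text
off [  0.    0.8 -46.7] tilt err mrad [ 3. -1. -3.] [ 0.4  0.2 -2.1]
```

Emit:
move_arm([
  [[0,0,0.15,0,0,0,4.2],[0,0,0,0,0,0,4.2]],
])

```text
time_s: 17.88
eef_pos: [559.2, 279.8, 93.2]
tool_rot: [1.615, 2.256, 0.607]
force: [-8.8, -3.9, 8.1]
finger_gap: 48.0
gripper_force: 63.5
```

Emit:
move_arm([
  [[0,0,0.15,0,0,0,4.2],[0,0,0,0,0,0,4.2]],
])

```text
time_s: 18.05
eef_pos: [559.3, 279.8, 93.1]
tool_rot: [1.615, 2.257, 0.606]
force: [-19.4, -7.3, 15.5]
finger_gap: 48.3
gripper_force: 64.8
```

Emit:
move_arm([
  [[0,0,0.1,0,0,0,4.2],[0,0,0,0,0,0,4.2]],
])

```text
time_s: 18.22
eef_pos: [559.3, 279.9, 93.1]
tool_rot: [1.615, 2.257, 0.605]
force: [-24.1, -9.6, 22.4]
finger_gap: 48.6
gripper_force: 65.7
```

Contact came at the expected height, with about 34 N along the pin, so the spool is home. I'll relieve the push, release and withdraw.

Emit:
move_arm([
  [[0,0,-0.3,0,0,0,4.2],[0,0,0,0,0,0,5.2],[0,0,0,0,0,0,6.2],[0,0,0,0,0,0,6.8],[0,0,0,0,0,0,6.8],[0,0,-0.8,0,0,0,6.8],[0,0,-2,0,0,0,6.8],[0,0,-3,0,0,0,6.8],[0,0,-3,0,0,0,6.8],[0,0,-3,0,0,0,6.8]],
])

```text
time_s: 19.05
eef_pos: [502.7, 260.2, 195.4]
tool_rot: [1.615, 2.256, 0.607]
force: [0.5, -0.6, -0.3]
finger_gap: 67.9
gripper_force: 0.0
```

Emit:
move_arm([
  [[-2,0,-2,0,0,0,6.8],[-2.5,-2,-2,0,0,0,6.8],[-2.5,-2,-2,0,0,0,6.8],[-2.5,-2,-1,0,0,0,6.8],[-2.5,-2,0,0,0,0,6.8],[0,0,0,0,0,0,6.8]],
])

```text
time_s: 19.55
eef_pos: [442.1, 108.4, 213.5]
tool_rot: [1.622, 2.249, 0.602]
force: [0.7, -0.3, 0.0]
finger_gap: 68.3
gripper_force: 0.0
```

Run:
```python
from h import *
F=FL+1.2*yh-.6*xh;FR=F-140*yh
s=snap("scene");P=cloud(s).reshape(-1,3)
for nm,f in(("left",F),("right",FR)):
    q=(P-f)@RS;h=-q[:,2];r=np.hypot(q[:,0],q[:,1])
    w=(r>15)&(r<30)&(h>50)&(h<110); print(nm,"package top h",np.percentile(h[w],[90,97]).round(1))
    w=(r>8)&(r<13.5)&(h>60)&(h<110); print(nm,"tube top h",np.percentile(h[w],[50,90]).round(1),w.sum())
print(now()[:3,3].round(0),arm.get_state()["time_s"])
cv2.imwrite("pics/g5.png",s["pixels"][:,:,::-1])
```

```text
left package top h [78.3 79.3]
left tube top h [80.7 82.4] 25
right package top h [78.5 79.3]
right tube top h [81.  83.1] 38
[443. 110. 214.] 19.6
```

View pics/g5.png

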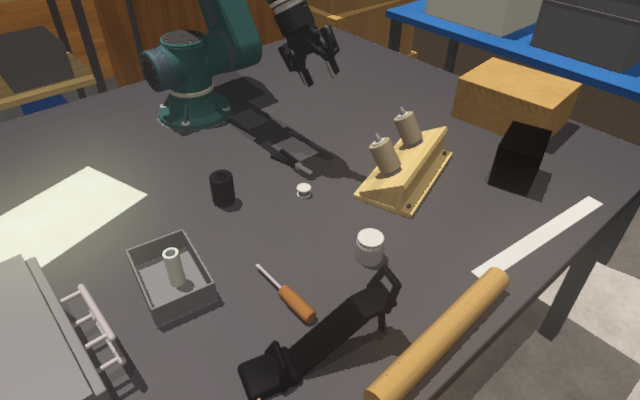

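The new spool is home at (407,128), at the same height as the other spool at (385,155). The tube is in the tray at (174,267), the bystanders are unmoved, and the robot is clear.

```bash
python3 -c "
from rig import arm
print(arm.job_done())"
```

```text
the job is handed in; nothing more can be done
None
```

The job is handed in, 19.6 s on the robot's clock: the empty tube stands upright in the grey tray and the full spool is on the left spindle, pressed home against the washer and level with the other spool; nothing else on the table appears moved in the last picture.

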